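# Prove a case's folding lid stay

### The arm

A 6-joint arm with a two-finger parallel gripper is mounted at the origin on the work surface. World frame = base frame: x ahead of the robot, y to its left, z up, the work surface at z = 0. Lengths are in m, angles in rad, forces in N, time in s.
With the tool pointing down it reaches from about 0.325 to 0.85 m from the base axis. Payload 4.4 kg.
Tool frame: the origin (TCP) lies at the very end of the fingers, on their centre line; the grasp point (between the pads) lies robot.hold_point_z behind it (robot.hold_point_z is the distance from the TCP to the grasp point, in m); z points along the fingers, y is the line along which they close (so a half turn about z gives the same grasp; the last joint's range is limited). The gripper opens to 94 mm and grips with 3 to 60 N. Pads are 16 mm wide; open, the fingers measure 119 mm over their backs; the gripper's body (75 mm by 177 mm) begins 78 mm behind the grasp point.
Start: joints at [-1.27, 0.207, 1.542, -0, 1.393, -0.15], TCP at [0.251, -0.517, 0.205] pointing down, gripper open.
Joint ranges: [-2.73, 2.73], [-0.86, 2.22], [0.23, 2.46], [-1.11, 4.25], [0.08, 2.63], [-2.82, 2.82]. Speed limits (rad/s): [2.79, 2.79, 3.14, 3.14, 3.14, 3.14].

### API

Orientations are given as [roll, pitch, yaw] about the fixed x, y, z axes, in that order (R = Rz(yaw) Ry(pitch) Rx(roll)).
In Python, from station import robot gives the robot as it stands.
- The arm moves only by the shell command python3 -m inch 'ROWS' [FORCE]. ROWS is JSON, a list of rows, each a list of 3 entries, a list of its own where there are three numbers: the shift along the tool's x, y, z in m, then the turn about the tool's z in degrees, then the finger opening in m, from 0 to 0.094. A call has 1 to 10 rows; each row is the pose to reach, as a shift and turn from the pose commanded when the call began, along the tool's axes at that moment; what a row does not reach only later rows make up. A row lasts 1/10 s, in which the tool goes at most 50 mm and 8.59 degrees, less where a joint would pass 70% of its speed; a pose out of reach is approached as far as the arm can. A call with a gripper value outside its range is refused whole. The fingers move at their own pace and stop on an object; FORCE is the grip in N (left out, the last holds). Time passes only in rows, so rows that repeat a pose let the fingers close. It gives the time, the measured TCP pose, the force, the opening and the grip force at its end, in the units of the state.
- robot.read_state(): the state, without advancing time (a new reading comes with each control period).
- robot.capture(name): name is "scene" or "top"; returns the picture (420x560x3 uint8, red, green, blue); there is no depth.
- robot.get_calibration(name): a dict with "fovy" (degrees; the focal length in pixels is half the picture's height over the tangent of half this angle, whatever the lens; pixels are square), "cx", "cy" (the principal point, pixels), "rvec" (rotation vector, rad) and "tvec" (3), from world to camera coordinates, as OpenCV has them. Camera axes: x right, y down, z forward; pixel columns grow to the right and rows downward; lengths in m; the calibration is good to about 2 mm. A picture is of the moment at which its call begins. get_calibration takes no time and is no camera call.
- robot.hand_in(): hands the job in; it is judged then, once.
The state is a dict: "time": time; "joint_positions": joint angles; "joint_vel": joint speeds; "joint_efforts": joint torques, N m; "ee_pos": TCP position; "tool_rot": TCP orientation; "ft_force": force on the tool from outside, world axes, zero at the start; "ft_torque": the same for the moment, N m; "opening": opening from 0.0 (shut) to 1.0 (fully open); "grip_force": force on a finger pad.
Only numpy, scipy, OpenCV 4.12 (cv2) and the standard library are available. Lean on these libraries where they do the work, as an engineer would, in place of code of your own. Each camera call takes 0.05 s, during which the arm holds its last target. There are 200 camera calls.

### The job

The folding lid stay on the hard case has been repaired; try it out once. Raise the lid by its handle, gently, until the stay's knee snaps past straight and locks, and let go so the lid stands on the stay alone. Then draw the knee up and forward by its bar, which lifts the lid slightly off the lock, fold the knee and ease the lid down until it is fully shut, without letting it drop, straining the stay or disturbing the other things on the bench.

Things in the scene. Friction and masses are not known exactly. Their poses are not given: they have to be found in the camera images.
- case: Hard case fixed to the bench, black, aluminium lid; 150 (x) by 240 (y) by 75 mm high; origin centred on its underside; x points from handle side to hinge side, y along the hinge, z up. Two-link stay (links 53 mm) on its -y side, folded forward when shut; foot pin 75 mm in front of the hinge line and 12 mm below, shifted up to 7 mm along the straight stay, which rises 55 degrees towards the hinge.
- hinge (a point): Middle of the lid's hinge line, on the far (+x) upper edge of the case, 75 mm above the bench. The hinge line runs along the case's y.
- lid_handle (a point): Centre of the lid handle: a steel bar 12 mm thick and 100 mm long, parallel to the hinge, carried on two posts at its ends 40 mm out from the lid's front edge (clear gap 34 mm, clear length 84 mm). It lies 190 mm from the hinge line and 8 mm above it with the lid shut.
- lid (a joint): Lid angle, rad: 0 shut, growing as the handle rises about the hinge. A spring and the 0.5 to 0.75 kg lid press it shut with 0.6 to 1 N m. The stay stops it, straight, at about 1.26 (1.13 to 1.39, differs from case to case: feel it as a rise of force). When the lift is then eased off, the knee drops over by itself and the lid settles about 0.04 lower, locked.
- knee_bar (a point): Middle of the knee's release bar: 12 mm thick, 68 mm long, parallel to the hinge, on the knee's axis, jutting out from the case's -y side; this point is 52 mm out from the lid's side. It moves on a 53 mm circle about the foot pin (shut: 52 mm ahead of it, 8 to 14 mm above). From the lock 4 to 9 N forward (case -x) and up draws it over; from then the lid weighs on it and drops if it is let go.
- bush (a joint): Stretch of the rubber bush that holds the stay's foot pin, m: 0 at rest, positive when the stay is pulled tight (1 mm for each 15 N along the stay, which is about 5 N and 3 mm of travel at the lid handle). Lifting on after the stop is felt stretches it; 2 mm, some 10 N more at the handle than the 4 to 5 N the lid takes near its top, strains the stay.

How it is judged:
On the way, in this order (a step that is already met when the one before it is completed fails the run):
1. let go, the lid stands still on the locked stay alone (value of joint lid above 1.03 rad and velocity of joint lid between -0.1 and 0.1 rad/s and contact force between the fingers and case below 0.2 N), for 0.5 s.
2. the stay is off its lock and the lid comes down with the hand still on it (value of joint lid between 0.6 and 0.95 rad and contact force between the fingers and case above 0.5 N), for 0.05 s.
At the end, for the whole second after the job is handed in: The lid is fully shut (within 0.03 rad) and at rest (value of joint lid below 0.03 rad and velocity of joint lid between -0.1 and 0.1 rad/s); the robot touches nothing.
It fails at once if the lid drops faster than 2.5 rad/s (about 0.45 m/s at the handle) (velocity of joint lid below -2.5 rad/s).
It fails at once if the stay is strained: its foot pin pulled more than 2 mm into its rubber bush (value of joint bush above 0.002 m).
It fails at once if a thing lying on the bench is moved more than 20 mm (distance of any of padlock, latch0, latch1, hasp_plate, key_blank, screwdriver, wheel_spare from where it was at the start of the episode above 0.02 m).
It also fails if it takes over 72 s, if anything falls off the work surface, if the arm or the gripper's body presses on something with over 40 N, if the wrist force passes 120 N, or if a joint passes its speed limit or range.

## Working session

There is one attempt and no reset: what is moved stays moved. The work goes in short steps, Python scripts to look and compute and a shell command to move; the robot and the scene stay as the last step left them, time stands still between calls to the robot, and variables do not carry over. Pictures are saved under pics/ and viewed, at most 10 in all, crops included, and the job is handed in when it is done.

```bash
ls; mkdir -p pics
python3 - <<'E'
from station import robot
import cv2
s=robot.read_state();print(s, robot.hold_point_z)
for n in("scene","top"):
    im=robot.capture(n);cv2.imwrite(f"pics/{n}0.png",cv2.cvtColor(im,cv2.COLOR_RGB2BGR));print(n,robot.get_calibration(n))
E
```

```text
pics
{'time': 0.0, 'joint_positions': array([-1.26948546e+00,  2.07424103e-01,  1.54294362e+00, -2.03322600e-05,
        1.39351787e+00, -1.50542273e-01]), 'joint_vel': array([-5.19234142e-05,  1.18571985e-04, -2.40998500e-04,  1.72034836e-03,
        2.77031471e-04, -6.33019900e-04]), 'joint_efforts': array([-4.37251147e-04, -3.70885563e+01, -2.81416047e+01,  6.98382547e-02,
        3.60083871e-02, -1.80291504e-04]), 'ee_pos': array([ 0.25078123, -0.51652382,  0.20429341]), 'tool_rot': array([-3.13932264e+00, -3.24103565e-04,  4.51856378e-01]), 'ft_force': array([ 0.17048075,  0.10979537, -0.78128645]), 'ft_torque': array([-0.03715965, -0.01135387,  0.01234442]), 'grip_force': 0.0, 'opening': 1.001145753456419} 0.0188
scene {'fovy': 44.809464785858665, 'cx': 278.9834037551735, 'cy': 214.05713452901756, 'rvec': array([ 0.99863536,  2.65402874, -0.80028551]), 'tvec': array([ 0.45124208, -0.25234843,  0.98451573])}
top {'fovy': 42.155161631838716, 'cx': 276.3984822538161, 'cy': 209.83134230724096, 'rvec': array([ 2.18319468, -2.17807111,  0.0077745 ]), 'tvec': array([0.00287571, 0.57209562, 0.8376217 ])}
```

View pics/scene0.png

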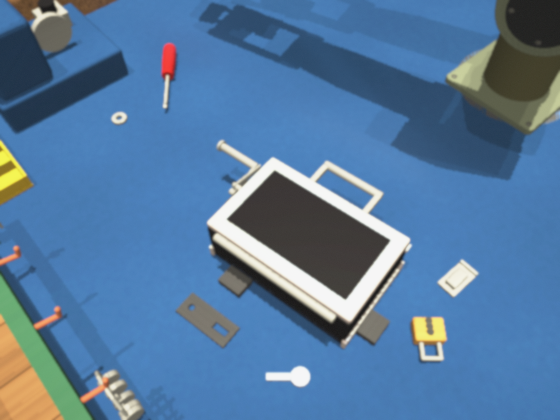

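View pics/top0.png

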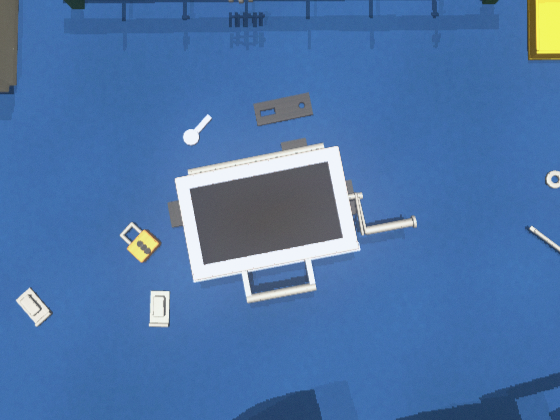

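The top view shows the lid corners near (176,178), (338,147), (359,250) and (194,280). The handle bar runs (248,298)–(314,289) and the knee bar (365,231)–(413,222). In the scene view the handle is at (327,165)–(380,193) and the knee bar end is near (220,146).

```bash
cat > h.py <<'E'
from station import robot
import numpy as np, cv2
def cam(n):
    c=robot.get_calibration(n);f=210/np.tan(np.radians(c['fovy'])/2)
    K=np.array([[f,0,c['cx']],[0,f,c['cy']],[0,0,1]]);return K,cv2.Rodrigues(c['rvec'])[0],c['tvec']
def P(n):
    K,R,t=cam(n);return K@np.c_[R,t]
def tri(a,b):
    X=cv2.triangulatePoints(P('top'),P('scene'),np.array(a,float),np.array(b,float));return X[:3,0]/X[3,0]
def plane(n,uv,z):
    K,R,t=cam(n);d=R.T@np.linalg.solve(K,[*uv,1]);o=-R.T@t;return o+d*(z-o[2])/d[2]
def proj(n,X):
    q=P(n)@np.r_[X,1];return q[:2]/q[2]
E
python3 - <<'E'
from h import *
np.set_printoptions(precision=4,suppress=True)
# corner matching
T=dict(A=(176,178),B=(338,147),C=(359,250),D=(194,280))
S=dict(A=(347,313),B=(209,221),C=(276,161),D=(409,240))
for k in T: print(k,tri(T[k],S[k]),plane('top',T[k],.083))
print('h',tri((247,298),(381,194)),tri((314,289),(327,165)))
for p in((247,298),(314,289)):print(plane('top',p,.083))
print('kb',tri((413,222),(220,146)),[plane('top',p,.075) for p in((413,222),(365,231))])
for n in('top','scene'):
  K,R,t=cam(n);print(n,-R.T@t)
E
```

```text
A [0.6129 0.1433 0.0998] [0.6148 0.1469 0.083 ]
B [ 0.6571 -0.0848  0.0868] [ 0.6592 -0.0864  0.083 ]
C [ 0.5093 -0.1148  0.072 ] [ 0.5121 -0.1159  0.083 ]
D [0.4676 0.1201 0.0827] [0.4682 0.1193 0.083 ]
h [0.4429 0.0437 0.0881] [ 0.4556 -0.0521  0.0759]
[0.4432 0.0431 0.083 ]
[ 0.4566 -0.0521  0.083 ]
kb [ 0.5524 -0.1949  0.0705] [array([ 0.5522, -0.1938,  0.075 ]), array([ 0.5391, -0.1254,  0.075 ])]
top [ 0.5344 -0.0275  0.8617]
scene [0.8308 0.2738 0.6865]
```

```bash
python3 -m inch '[[[0.04,-0.037,0],-8.5,0.094],[[0.08,-0.074,0],-17,0.094],[[0.12,-0.111,0],-25.5,0.094],[[0.16,-0.148,0],-34,0.07],[[0.2,-0.185,0],-42.5,0.05],[[0.24,-0.222,0],-51,0.036],[[0.28,-0.26,0],-59.5,0.036],[[0.32,-0.3,0],-68,0.036],[[0.36,-0.335,0],-74.8,0.036],[[0.38,-0.355,0],-74.8,0.036]]'; python3 -m inch '[[[0,0,0],0,0.036],[[0,0,0],0,0.036],[[0,0,0],0,0.036]]'
python3 - <<'E'
from h import *
np.set_printoptions(precision=4,suppress=True)
s=robot.read_state();print(s['ee_pos'],s['tool_rot'],s['ft_force'],s['opening']*.094)
im=robot.capture('top');im2=robot.capture('scene')
cv2.imwrite('pics/t1.png',np.hstack([im[130:350,150:450],im2[60:280,150:450]])[...,::-1])
E
```

```text
time: 1.1
ee_pos: [0.4309, -0.0487, 0.2053]
tool_rot: [3.141, 0.0, 1.759]
ft_force: [1.0, -0.8, 0.7]
opening: 0.439
grip_force: 0.0
time: 1.4
ee_pos: [0.4304, -0.0515, 0.2051]
tool_rot: [-3.141, 0.0, 1.756]
ft_force: [0.7, -0.3, 0.2]
opening: 0.381
grip_force: 0.0
[ 0.4304 -0.0515  0.2051] [-3.1407  0.0002  1.7565] [ 0.6608 -0.2778  0.2056] 0.03580339777843265
```

View pics/t1.png

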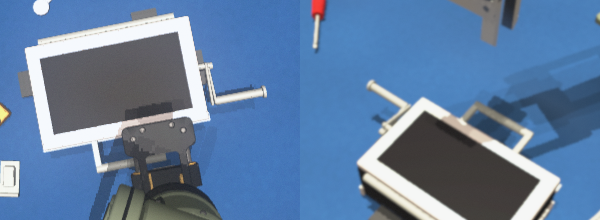

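The gripper is beside the handle, over its -y end, with nothing disturbed. I'll centre it and go down over the bar.

```bash
python3 -m inch '[[[0.022,0.014,0],0,0.036],[[0.043,0.028,0],0,0.036],[[0.043,0.028,0.03],0,0.036],[[0.043,0.028,0.06],0,0.036],[[0.043,0.028,0.085],0,0.036],[[0.043,0.028,0.105],0,0.036],[[0.043,0.028,0.12],0,0.036],[[0.043,0.028,0.13],0,0.036],[[0.043,0.028,0.138],0,0.036],[[0.043,0.028,0.138],0,0.036]]'
python3 - <<'E'
from h import *
im=robot.capture('top');im2=robot.capture('scene')
a=np.hstack([im[200:340,200:360],im2[100:240,260:420]])
cv2.imwrite('pics/t2.png',cv2.resize(a,None,fx=2.4,fy=2.4)[...,::-1])
E
```

```text
time: 2.5
ee_pos: [0.4497, -0.004, 0.0667]
tool_rot: [-3.14, -0.001, 1.756]
ft_force: [-0.3, 0.6, 0.4]
opening: 0.38
grip_force: 0.0
```

View pics/t2.png

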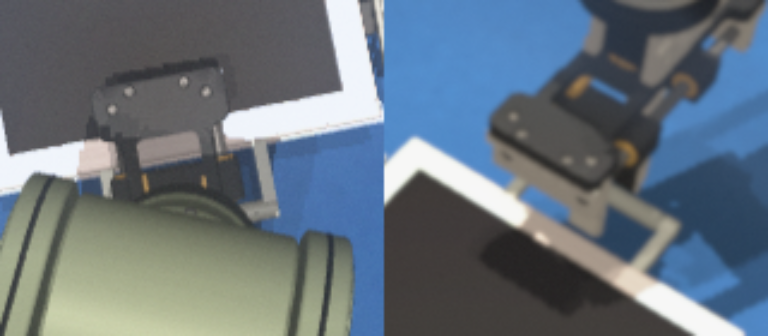

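The fingers straddle the handle bar, with the inner finger in the gap and no contact force. Closing gently.

```bash
python3 -m inch '[[[0,0,0],0,0.025],[[0,0,0],0,0.018],[[0,0,0],0,0.01],[[0,0,0],0,0.005],[[0,0,0],0,0.005],[[0,0,0],0,0.005],[[0,0,0],0,0.005]]' 12
```

```text
time: 3.3
ee_pos: [0.4513, -0.0033, 0.0678]
tool_rot: [3.14, 0.0, 1.757]
ft_force: [2.6, 1.9, 0.8]
opening: 0.12
grip_force: 12.0
```

```bash
python3 -m inch '[[[0,0.001,-0.0095],0,0.005],[[0,0.002,-0.019],0,0.005],[[0,0.004,-0.028],0,0.005],[[0,0.006,-0.0375],0,0.005],[[0,0.009,-0.047],0,0.005],[[0,0.0115,-0.056],0,0.005],[[0,0.015,-0.065],0,0.005],[[0,0.019,-0.0735],0,0.005],[[0,0.0235,-0.082],0,0.005],[[0,0.028,-0.09],0,0.005]]'
```

```text
time: 4.3
ee_pos: [0.4756, 0.0016, 0.1574]
tool_rot: [-3.135, -0.001, 1.758]
ft_force: [-6.1, -3.0, -2.2]
opening: 0.123
grip_force: 12.0
```

```bash
python3 -m inch '[[[0,0.004,-0.008],0,0.005],[[0,0.009,-0.016],0,0.005],[[0,0.015,-0.0235],0,0.005],[[0,0.021,-0.0305],0,0.005],[[0,0.028,-0.0375],0,0.005],[[0,0.035,-0.044],0,0.005],[[0,0.042,-0.05],0,0.005],[[0,0.0495,-0.056],0,0.005],[[0,0.0575,-0.0615],0,0.005],[[0,0.0655,-0.0665],0,0.005]]'; python3 -m inch '[[[0,0.0,0],0,0.005]]'
```

```text
time: 5.3
ee_pos: [0.54, 0.0141, 0.2273]
tool_rot: [-3.136, -0.001, 1.758]
ft_force: [-12.7, -1.5, 11.7]
opening: 0.124
grip_force: 12.0
time: 5.4
ee_pos: [0.542, 0.0144, 0.2283]
tool_rot: [-3.141, -0.0, 1.758]
ft_force: [-11.4, -1.1, 12.6]
opening: 0.124
grip_force: 12.0
```

```bash
python3 -m inch '[[[0,-0.0015,-0.003],0,0.005],[[0,-0.003,-0.006],0,0.005],[[0,-0.001,-0.007],0,0.005],[[0,0.001,-0.0085],0,0.005],[[0,0.003,-0.0095],0,0.005],[[0,0.003,-0.0095],0,0.005]]'
```

```text
time: 6.0
ee_pos: [0.5456, 0.0153, 0.2317]
tool_rot: [-3.141, -0.002, 1.757]
ft_force: [6.5, 2.5, -16.8]
opening: 0.121
grip_force: 12.0
```

```bash
python3 -m inch '[[[0,0.001,0.0015],0,0.005],[[0,0.0018,0.003],0,0.005],[[0,0.0018,0.003],0,0.005],[[0,0.0018,0.003],0,0.005]]'
```

```text
time: 6.4
ee_pos: [0.5466, 0.0154, 0.232]
tool_rot: [-3.141, -0.001, 1.758]
ft_force: [-4.7, 2.6, -0.0]
opening: 0.123
grip_force: 12.0
```

```bash
python3 -m inch '[[[0,0.0023,-0.0012],0,0.005],[[0,0.0046,-0.0023],0,0.005],[[0,0.007,-0.0035],0,0.005],[[0,0.007,-0.0035],0,0.005],[[0,0.007,-0.0035],0,0.005]]';  python3 -m inch '[[[0,0.0024,-0.0011],0,0.005],[[0,0.0047,-0.0021],0,0.005],[[0,0.0071,-0.0031],0,0.005],[[0,0.0071,-0.0031],0,0.005],[[0,0.0071,-0.0031],0,0.005]]'
```

```text
time: 6.9
ee_pos: [0.5534, 0.0167, 0.2359]
tool_rot: [-3.142, -0.001, 1.758]
ft_force: [-5.4, 2.8, 1.3]
opening: 0.121
grip_force: 12.0
time: 7.4
ee_pos: [0.5604, 0.0181, 0.2396]
tool_rot: [3.141, -0.001, 1.758]
ft_force: [-6.4, 2.4, 2.4]
opening: 0.123
grip_force: 12.0
```

```bash
python3 -m inch '[[[0,0.0017,-0.001],0,0.005],[[0,0.0035,-0.002],0,0.005],[[0,0.0052,-0.0027],0,0.005],[[0,0.0052,-0.0027],0,0.005],[[0,0.0052,-0.0027],0,0.005]]'
python3 - <<'E'
from h import *
im2=robot.capture('scene');im=robot.capture('top')
cv2.imwrite('pics/t3.png',np.hstack([im2[0:300,150:450],im[80:380,200:500]])[...,::-1])
E
```

```text
time: 7.9
ee_pos: [0.5656, 0.0191, 0.2421]
tool_rot: [3.141, -0.001, 1.758]
ft_force: [-4.8, 3.1, 2.8]
opening: 0.121
grip_force: 12.0
```

View pics/t3.png

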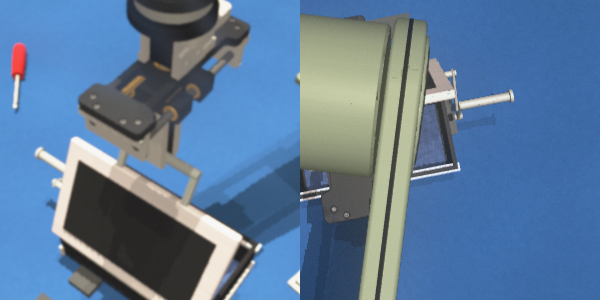

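```bash
python3 -m inch '[[[0,0.0025,-0.0008],0,0.005],[[0,0.005,-0.0016],0,0.005],[[0,0.005,-0.0016],0,0.005],[[0,0.005,-0.0016],0,0.005]]'
```

```text
time: 8.4
ee_pos: [0.5708, 0.02, 0.2443]
tool_rot: [3.14, -0.001, 1.758]
ft_force: [-5.6, 3.7, 3.3]
opening: 0.126
grip_force: 12.0
```

```bash
python3 -m inch '[[[0,0.0025,-0.0008],0,0.005],[[0,0.005,-0.0016],0,0.005],[[0,0.005,-0.0016],0,0.005],[[0,0.005,-0.0016],0,0.005]]'
```

```text
time: 8.8
ee_pos: [0.5759, 0.0209, 0.2463]
tool_rot: [3.14, -0.0, 1.758]
ft_force: [-6.1, 2.9, 3.4]
opening: 0.122
grip_force: 12.0
```

```bash
python3 -m inch '[[[0,0.0025,-0.0008],0,0.005],[[0,0.005,-0.0016],0,0.005],[[0,0.005,-0.0016],0,0.005],[[0,0.005,-0.0016],0,0.005]]'
```

```text
time: 9.2
ee_pos: [0.5811, 0.0217, 0.2481]
tool_rot: [3.139, 0.0, 1.758]
ft_force: [-5.2, 2.2, 3.9]
opening: 0.127
grip_force: 12.0
```

```bash
python3 -m inch '[[[0,0.0025,-0.0007],0,0.005],[[0,0.005,-0.0014],0,0.005],[[0,0.005,-0.0014],0,0.005],[[0,0.005,-0.0014],0,0.005]]'
```

```text
time: 9.6
ee_pos: [0.5852, 0.0224, 0.2494]
tool_rot: [3.141, 0.0, 1.758]
ft_force: [-7.1, 1.4, 4.8]
opening: 0.123
grip_force: 12.0
```

```bash
python3 -m inch '[[[0,0.002,-0.0005],0,0.005],[[0,0.004,-0.001],0,0.005],[[0,0.004,-0.001],0,0.005],[[0,0.004,-0.001],0,0.005]]'
```

```text
time: 10.0
ee_pos: [0.5883, 0.023, 0.2504]
tool_rot: [-3.14, 0.0, 1.758]
ft_force: [-8.6, 0.9, 6.4]
opening: 0.123
grip_force: 12.0
```

```bash
python3 -m inch '[[[0,0.0015,-0.001],0,0.005],[[0,0.003,-0.0018],0,0.005],[[0,0.003,-0.0018],0,0.005],[[0,0.003,-0.0018],0,0.005]]'
```

```text
time: 10.4
ee_pos: [0.5901, 0.0233, 0.251]
tool_rot: [-3.137, -0.0, 1.757]
ft_force: [-10.4, 0.9, 4.2]
opening: 0.124
grip_force: 12.0
```

The stop is felt (about +4 N). Easing off along the arc.

```bash
python3 -m inch '[[[0,-0.001,0.0003],0,0.005],[[0,-0.002,0.0006],0,0.005],[[0,-0.003,0.001],0,0.005],[[0,-0.004,0.0013],0,0.005],[[0,-0.005,0.0016],0,0.005],[[0,-0.006,0.002],0,0.005],[[0,-0.006,0.002],0,0.005]]'; python3 -m inch '[[[0,-0.001,0.0003],0,0.005],[[0,-0.002,0.0006],0,0.005],[[0,-0.003,0.001],0,0.005],[[0,-0.004,0.0013],0,0.005],[[0,-0.004,0.0013],0,0.005],[[0,-0.004,0.0013],0,0.005]]'
```

```text
time: 11.1
ee_pos: [0.586, 0.0226, 0.2498]
tool_rot: [3.141, 0.0, 1.757]
ft_force: [-6.5, 2.1, 3.6]
opening: 0.118
grip_force: 12.0
time: 11.7
ee_pos: [0.5827, 0.0219, 0.2488]
tool_rot: [3.14, 0.0, 1.758]
ft_force: [-6.5, 2.9, 3.6]
opening: 0.121
grip_force: 12.0
```

```bash
python3 -m inch '[[[0,-0.001,0.0003],0,0.005],[[0,-0.002,0.0006],0,0.005],[[0,-0.003,0.001],0,0.005],[[0,-0.004,0.0013],0,0.005],[[0,-0.004,0.0013],0,0.005],[[0,-0.004,0.0013],0,0.005]]';python3 -m inch '[[[0,-0.001,0.0003],0,0.005],[[0,-0.002,0.0006],0,0.005],[[0,-0.003,0.001],0,0.005],[[0,-0.003,0.001],0,0.005]]';python3 - <<'E'
from h import *
im2=robot.capture('scene');im=robot.capture('top')
cv2.imwrite('pics/t4.png',cv2.resize(np.hstack([im2[100:300,150:350],im[100:300,300:500]]),None,fx=2,fy=2)[...,::-1])
E
```

```text
time: 12.3
ee_pos: [0.579, 0.0212, 0.2474]
tool_rot: [3.139, 0.0, 1.758]
ft_force: [-6.0, 2.6, 3.0]
opening: 0.119
grip_force: 12.0
time: 12.7
ee_pos: [0.577, 0.0208, 0.2467]
tool_rot: [3.137, 0.0, 1.758]
ft_force: [-4.3, 3.0, 5.0]
opening: 0.126
grip_force: 12.0
```

View pics/t4.png

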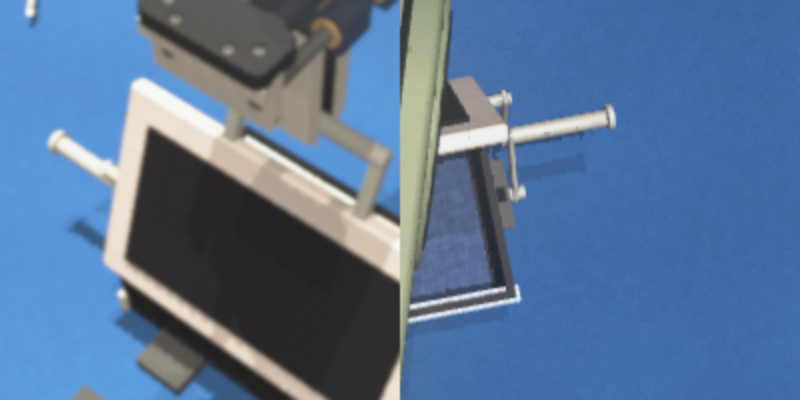

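The stay is nearly straight: in the crop the foot is at (518,192), the knee at (510,140) and the top at (505,98). The held load has started to fall, so I'll ease on.

```bash
python3 -m inch '[[[0,-0.001,0.0006],0,0.005],[[0,-0.002,0.001],0,0.005],[[0,-0.003,0.0015],0,0.005],[[0,-0.003,0.0015],0,0.005]]'
```

```text
time: 13.2
ee_pos: [0.5751, 0.0204, 0.2459]
tool_rot: [3.134, 0.001, 1.758]
ft_force: [-2.7, 3.8, 5.5]
opening: 0.123
grip_force: 12.0
```

```bash
python3 -m inch '[[[0,-0.001,0.0006],0,0.005],[[0,-0.002,0.001],0,0.005],[[0,-0.003,0.0015],0,0.005],[[0,-0.003,0.0015],0,0.005]]'
```

```text
time: 13.6
ee_pos: [0.5732, 0.02, 0.2452]
tool_rot: [3.131, 0.001, 1.758]
ft_force: [-1.0, 4.9, 6.6]
opening: 0.118
grip_force: 12.0
```

The load has reversed, so the stay is holding. I'll open a little while the front finger still guards the lid.

```bash
python3 -m inch '[[[0,0,0],0,0.015],[[0,0,0],0,0.02],[[0,0,0],0,0.026],[[0,0,0],0,0.03],[[0,0,0],0,0.03],[[0,0,0],0,0.03]]'; python3 -m inch '[[[0,0,-0.004],0,0.03],[[0,0,-0.01],0,0.03],[[0,0,-0.016],0,0.03],[[0,0,-0.016],0,0.03],[[0,0,-0.016],0,0.03]]'
```

```text
time: 14.2
ee_pos: [0.5697, 0.0191, 0.2398]
tool_rot: [-3.141, -0.0, 1.757]
ft_force: [-1.4, -0.6, 0.0]
opening: 0.324
grip_force: 0.0
time: 14.7
ee_pos: [0.5702, 0.0192, 0.2567]
tool_rot: [3.141, 0.0, 1.757]
ft_force: [0.8, -0.4, 0.1]
opening: 0.319
grip_force: 0.0
```

```bash
python3 -m inch '[[[0,0,-0.02],0,0.03],[[0,0,-0.04],0,0.03],[[-0.05,0,-0.05],0,0.03],[[-0.1,0,-0.05],0,0.03],[[-0.15,-0.03,-0.05],0,0.03],[[-0.19,-0.06,-0.05],0,0.03],[[-0.2,-0.1,-0.05],0,0.03],[[-0.2,-0.13,-0.05],0,0.03],[[-0.2,-0.13,-0.05],0,0.03]]'
python3 - <<'E'
from h import *
im2=robot.capture('scene');im=robot.capture('top')
cv2.imwrite('pics/t5.png',cv2.resize(np.hstack([im2[100:300,150:350],im[100:300,200:400]]),None,fx=2,fy=2)[...,::-1])
E
```

```text
time: 15.6
ee_pos: [0.4764, -0.2026, 0.3059]
tool_rot: [-3.14, -0.0, 1.753]
ft_force: [0.7, -0.7, -0.5]
opening: 0.319
grip_force: 0.0
```

View pics/t5.png

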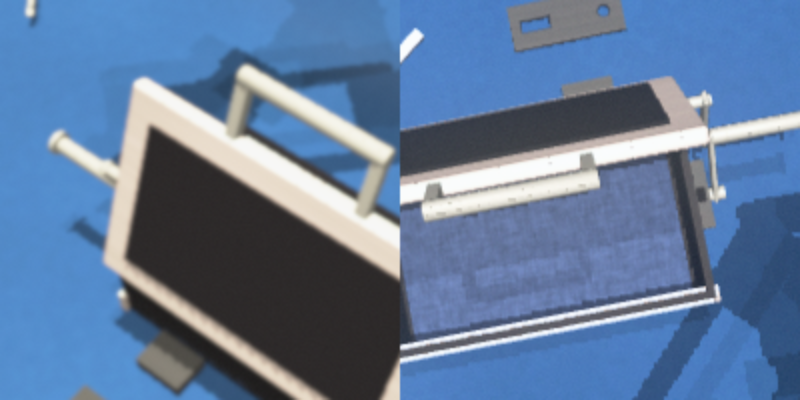

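The lid stands on the stay, untouched. In the top view the knee bar runs about (356,168)–(406,158), and its outer end in the scene view is about (178,171). The foot pin is at (359,196) and the upper pin at (353,149) in the top view.

Run:
```python
from h import *
np.set_printoptions(precision=4,suppress=True)
print(robot.read_state()['time'])
c=np.cos(.187);s=np.sin(.187);C=np.array([.5636,.016,0])
def case(p): d=p-C; return np.array([c*d[0]+s*d[1],-s*d[0]+c*d[1],d[2]])
print('hand',case(tri((212.5,206),(344,177.5))),case(tri((300,190),(271.5,136))))
k=tri((405.5,158.5),(178.5,171.5));print('kb outer',k,case(k))
for z in(.1,.105,.11,.115):print(z,case(plane('top',(381,163.5),z)),case(plane('top',(405.5,158.5),z)))
print('foot',case(plane('top',(359,196),.063)),'upper',case(plane('top',(353,149),.15)))
# model
from scipy.optimize import brentq
u=np.array([np.cos(np.radians(55)),np.sin(np.radians(55))]);H=np.array([.075,.075])
B0=np.array([0,.063])+.106*u-H; r=np.hypot(*B0);b=np.arctan2(B0[1],-B0[0])-1.26
def B(t):return H+r*np.array([-np.cos(t+b),np.sin(t+b)])
for sh in(-.007,-.0035,0,.0035,.007):
    F=np.array([0,.063])+sh*u
    ts=brentq(lambda t:np.hypot(*(B(t)-F))-.1059999,.6,1.5)
    def knee(t,sg):
        d=B(t)-F;L=np.hypot(*d);n=np.array([-d[1],d[0]])/L;return F+d/2+sg*n*np.sqrt(max(.053**2-L*L/4,0))
    print(sh,'stop',ts,'lock',knee(ts-.04,-1),'straight',knee(ts,1),'shut',knee(0,1)-F)
```

```text
15.7
hand [0.0108 0.0503 0.2555] [ 0.0103 -0.0491  0.2528]
kb outer [ 0.6401 -0.1794  0.094 ] [ 0.0388 -0.2062  0.094 ]
0.1 [ 0.0384 -0.171   0.1   ] [ 0.0389 -0.2057  0.1   ]
0.105 [ 0.0379 -0.1702  0.105 ] [ 0.0384 -0.2046  0.105 ]
0.11 [ 0.0374 -0.1693  0.11  ] [ 0.038  -0.2035  0.11  ]
0.115 [ 0.037  -0.1684  0.115 ] [ 0.0375 -0.2024  0.115 ]
foot [ 0.0012 -0.137   0.063 ] upper [ 0.059  -0.1302  0.15  ]
-0.007 stop 1.1355944837851206 lock [0.0319 0.0962] straight [0.0237 0.1024] shut [-0.0491  0.02  ]
-0.0035 stop 1.1968306654455767 lock [0.0348 0.0982] straight [0.027  0.1045] shut [-0.0508  0.0151]
0 stop 1.2599981669373916 lock [0.0378 0.1001] straight [0.0303 0.1065] shut [-0.0522  0.0093]
0.0035 stop 1.3251627636911463 lock [0.0409 0.1018] straight [0.0338 0.1083] shut [-0.053  0.002]
0.007 stop 1.3923617661257217 lock [0.0441 0.1034] straight [0.0374 0.1099] shut [-0.0525 -0.007 ]
```

```bash
python3 -m inch '[[[0.01,0.04,0],0,0.036],[[0.0236,0.08,0],0,0.036],[[0.0236,0.12,0],0,0.036],[[0.0236,0.164,0],0,0.036],[[0.0236,0.164,0.04],0,0.036],[[0.0236,0.164,0.08],0,0.036],[[0.0236,0.164,0.12],0,0.036],[[0.0236,0.164,0.15],0,0.036],[[0.0236,0.164,0.17],0,0.036],[[0.0236,0.164,0.17],0,0.036]]'
python3 - <<'E'
from h import *
im2=robot.capture('scene');im=robot.capture('top')
cv2.imwrite('pics/t6.png',cv2.resize(np.hstack([im2[60:260,100:300],im[80:280,300:500]]),None,fx=2,fy=2)[...,::-1])
E
```

```text
time: 16.7
ee_pos: [0.6341, -0.1453, 0.131]
tool_rot: [-3.134, -0.005, 1.759]
ft_force: [-0.6, -0.9, -0.6]
opening: 0.378
grip_force: 0.0
```

View pics/t6.png

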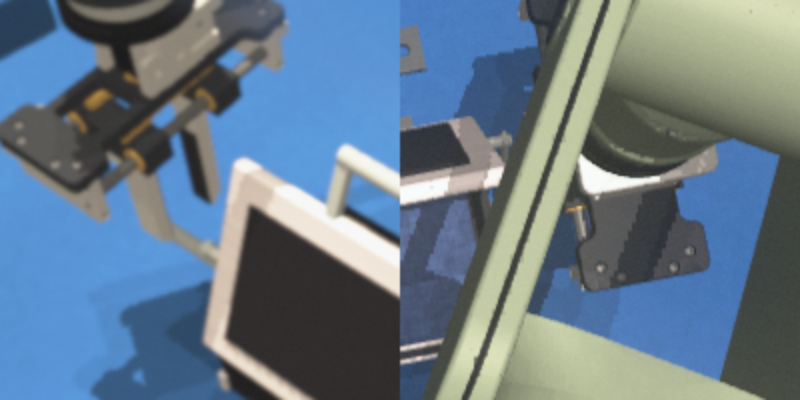

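The fingers line up above the bar and clear of the lid. Descending over it.

```bash
python3 -m inch '[[[0,0,0.012],0,0.036],[[0,0,0.024],0,0.036],[[0,0,0.036],0,0.036],[[0,0,0.045],0,0.036],[[0,0,0.052],0,0.036],[[0,0,0.052],0,0.036]]'; python3 -m inch '[[[0,0,0],0,0.025],[[0,0,0],0,0.018],[[0,0,0],0,0.01],[[0,0,0],0,0.005],[[0,0,0],0,0.005],[[0,0,0],0,0.005],[[0,0,0],0,0.005]]' 10
```

```text
time: 17.4
ee_pos: [0.6349, -0.1475, 0.0824]
tool_rot: [-3.139, -0.002, 1.757]
ft_force: [-0.3, 0.0, 0.3]
opening: 0.381
grip_force: 0.0
time: 18.1
ee_pos: [0.6355, -0.1482, 0.0845]
tool_rot: [-3.14, 0.0, 1.757]
ft_force: [-4.6, -1.1, 3.3]
opening: 0.121
grip_force: 10.0
```

```bash
python3 -m inch '[[[0,0,0],0,0.005],[[0,-0.0015,-0.0015],0,0.005],[[0,-0.003,-0.003],0,0.005],[[0,-0.003,-0.003],0,0.005]]' 20;  python3 -m inch '[[[0,-0.002,-0.0015],0,0.005],[[0,-0.0037,-0.0028],0,0.005],[[0,-0.0037,-0.0028],0,0.005]]'
python3 - <<'E'
import numpy as np
u=np.array([np.cos(np.radians(55)),np.sin(np.radians(55))]);H=np.array([.075,.075])
B0=np.array([0,.063])+.106*u-H; r=np.hypot(*B0);b=np.arctan2(B0[1],-B0[0])-1.26
F=np.array([0,.063])-.002*u
t=np.linspace(1.2235,0,2000)
Bx=H+r*np.c_[-np.cos(t+b),np.sin(t+b)];d=Bx-F;L=np.hypot(*d.T);n=np.c_[-d[:,1],d[:,0]]/L[:,None]
k=d/2+n*np.sqrt(np.maximum(.053**2-L**2/4,0))[:,None];a=np.degrees(np.arctan2(k[:,1],k[:,0]))
for A in range(60,180,10):
    if A<a.max(): print(A,round(float(np.interp(A,a,t)),3))
print(a.max())
E
```

```text
time: 18.5
ee_pos: [0.634, -0.1485, 0.086]
tool_rot: [3.139, 0.001, 1.757]
ft_force: [3.8, -2.9, -8.5]
opening: 0.121
grip_force: 20.0
time: 18.8
ee_pos: [0.6301, -0.1493, 0.09]
tool_rot: [3.14, 0.001, 1.757]
ft_force: [3.3, -1.9, -5.9]
opening: 0.118
grip_force: 20.0
60 1.219
70 1.178
80 1.105
90 1.011
100 0.902
110 0.784
120 0.657
130 0.525
140 0.387
150 0.244
160 0.096
166.07055050741155
```

```bash
python3 -m inch '[[[0,-0.002,-0.0013],0,0.005],[[0,-0.004,-0.0025],0,0.005],[[0,-0.004,-0.0025],0,0.005]]' 30;  python3 -m inch '[[[0,-0.002,-0.001],0,0.005],[[0,-0.0041,-0.0021],0,0.005],[[0,-0.0062,-0.003],0,0.005],[[0,-0.0084,-0.0039],0,0.005],[[0,-0.0084,-0.0039],0,0.005]]'
```

```text
time: 19.1
ee_pos: [0.6262, -0.15, 0.0932]
tool_rot: [3.14, 0.001, 1.757]
ft_force: [3.3, -1.9, -3.8]
opening: 0.114
grip_force: 30.0
time: 19.6
ee_pos: [0.6181, -0.1517, 0.098]
tool_rot: [3.139, 0.001, 1.757]
ft_force: [3.5, -1.1, 4.0]
opening: 0.12
grip_force: 30.0
```

```bash
python3 -m inch '[[[0,-0.0022,-0.0015],0,0.005],[[0,-0.0044,-0.0022],0,0.005],[[0,-0.0066,-0.0027],0,0.005],[[0,-0.0089,-0.0032],0,0.005],[[0,-0.0089,-0.0032],0,0.005]]' 35
```

```text
time: 20.1
ee_pos: [0.6081, -0.1536, 0.1009]
tool_rot: [-3.141, 0.001, 1.758]
ft_force: [0.5, -2.1, 7.4]
opening: 0.113
grip_force: 35.0
```

```bash
python3 -m inch '[[[0,-0.0023,-0.0012],0,0.005],[[0,-0.0046,-0.0016],0,0.005],[[0,-0.0069,-0.0018],0,0.005],[[0,-0.0092,-0.0019],0,0.005],[[0,-0.0115,-0.0018],0,0.005],[[0,-0.0138,-0.0016],0,0.005],[[0,-0.016,-0.0013],0,0.005],[[0,-0.016,-0.0013],0,0.005]]' 40
```

```text
time: 20.9
ee_pos: [0.5906, -0.1569, 0.1]
tool_rot: [-3.137, 0.0, 1.757]
ft_force: [-1.8, -5.2, 4.4]
opening: 0.114
grip_force: 40.0
```

```bash
python3 -m inch '[[[0,-0.0022,-0.0001],0,0.005],[[0,-0.0044,0.0005],0,0.005],[[0,-0.0066,0.0012],0,0.005],[[0,-0.0088,0.0019],0,0.005],[[0,-0.0109,0.0027],0,0.005],[[0,-0.013,0.0035],0,0.005],[[0,-0.0151,0.0045],0,0.005],[[0,-0.0171,0.0055],0,0.005],[[0,-0.0191,0.0066],0,0.005],[[0,-0.0191,0.0066],0,0.005]]' 40
```

```text
time: 21.9
ee_pos: [0.5701, -0.1605, 0.091]
tool_rot: [-3.133, -0.001, 1.757]
ft_force: [-2.2, -8.3, -2.8]
opening: 0.117
grip_force: 40.0
```

```bash
python3 -m inch '[[[-0.0003,-0.002,0.0014],0,0.005],[[-0.0006,-0.004,0.0028],0,0.005],[[-0.001,-0.006,0.0043],0,0.005],[[-0.0015,-0.0077,0.0058],0,0.005],[[-0.0015,-0.0093,0.0073],0,0.005],[[-0.0015,-0.0108,0.0089],0,0.005],[[-0.0015,-0.0124,0.0107],0,0.005],[[-0.0015,-0.0139,0.0126],0,0.005],[[-0.0015,-0.0153,0.0145],0,0.005],[[-0.0015,-0.0153,0.0145],0,0.005]]' 40
```

```text
time: 22.9
ee_pos: [0.5579, -0.1628, 0.0786]
tool_rot: [-3.139, -0.002, 1.758]
ft_force: [-3.4, -0.6, -7.0]
opening: 0.111
grip_force: 40.0
```

```bash
python3 -m inch '[[[0,-0.0013,0.0018],0,0.005],[[0,-0.0025,0.0036],0,0.005],[[0,-0.0036,0.0054],0,0.005],[[0,-0.0047,0.0075],0,0.005],[[0,-0.0057,0.0095],0,0.005],[[0,-0.0066,0.0116],0,0.005],[[0,-0.0075,0.0138],0,0.005],[[0,-0.008,0.0155],0,0.005],[[0,-0.0085,0.017],0,0.005],[[0,-0.0085,0.017],0,0.005]]' 40
```

```text
time: 23.9
ee_pos: [0.5495, -0.1649, 0.0616]
tool_rot: [-3.139, -0.002, 1.757]
ft_force: [-5.1, 1.5, -6.6]
opening: 0.119
grip_force: 40.0
```

```bash
python3 -m inch '[[[0,-0.0003,0.001],0,0.005],[[0,-0.0005,0.002],0,0.005],[[0,-0.0008,0.003],0,0.005],[[0,-0.0008,0.003],0,0.005]]'
```

```text
time: 24.3
ee_pos: [0.5486, -0.1652, 0.0589]
tool_rot: [-3.139, -0.001, 1.757]
ft_force: [-6.4, 3.2, -5.1]
opening: 0.117
grip_force: 40.0
```

```bash
python3 -m inch '[[[0,-0.0002,0.001],0,0.005],[[0,-0.0004,0.002],0,0.005],[[0,-0.0006,0.003],0,0.005],[[0,-0.0006,0.003],0,0.005]]'
```

```text
time: 24.7
ee_pos: [0.5481, -0.1653, 0.0562]
tool_rot: [-3.139, -0.001, 1.757]
ft_force: [-5.9, 2.4, -3.7]
opening: 0.116
grip_force: 40.0
```

```bash
python3 -m inch '[[[0,-0.0001,0.001],0,0.005],[[0,-0.0002,0.002],0,0.005],[[0,-0.0003,0.003],0,0.005],[[0,-0.0003,0.003],0,0.005]]'
python3 - <<'E'
from h import *
im2=robot.capture('scene');im=robot.capture('top')
cv2.imwrite('pics/t7.png',cv2.resize(np.hstack([im2[100:360,170:430],im[120:380,160:420]]),None,fx=1.5,fy=1.5)[...,::-1])
E
```

```text
time: 25.1
ee_pos: [0.5482, -0.1654, 0.0545]
tool_rot: [-3.139, -0.001, 1.758]
ft_force: [-7.8, 4.3, 2.6]
opening: 0.117
grip_force: 40.0
```

View pics/t7.png

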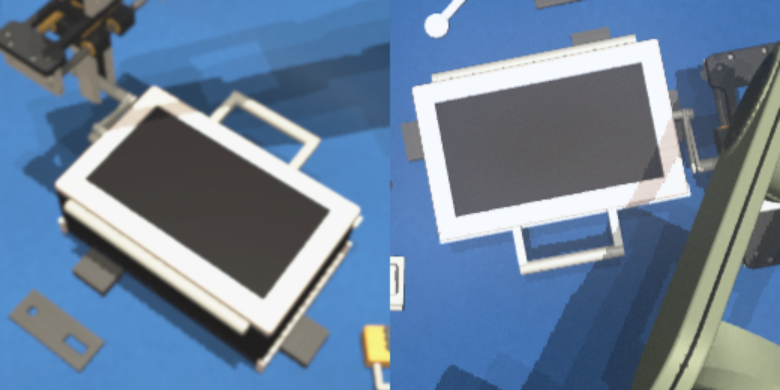

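The lid looks shut, and the handle corner is at about (246,301) in the top image, where it started. The bar now resists downward motion. I'll release and leave.

```bash
python3 -m inch '[[[0,0,0.001],0,0.005],[[0,0,0.001],0,0.005]]'; python3 -m inch '[[[0,0,0],0,0.014],[[0,0,0],0,0.018],[[0,0,0],0,0.024],[[0,0,0],0,0.03],[[0,0,0],0,0.036],[[0,0,0],0,0.036],[[0,0,0],0,0.036]]' 10; python3 -m inch '[[[0,0,-0.02],0,0.036],[[0,0,-0.05],0,0.036],[[0,0,-0.09],0,0.036],[[0,0,-0.13],0,0.036],[[-0.04,0,-0.16],0,0.036],[[-0.08,0,-0.16],0,0.036],[[-0.12,0,-0.16],0,0.036],[[-0.16,0,-0.16],0,0.036],[[-0.16,0,-0.16],0,0.036]]'
python3 - <<'E'
from h import *
im2=robot.capture('scene');im=robot.capture('top')
cv2.imwrite('pics/t8.png',np.hstack([im2[100:360,170:430],im[120:380,160:450]])[...,::-1])
E
```

```text
time: 25.4
ee_pos: [0.5482, -0.1655, 0.0538]
tool_rot: [-3.139, -0.001, 1.758]
ft_force: [-8.3, 4.0, 3.4]
opening: 0.115
grip_force: 40.0
time: 26.1
ee_pos: [0.5496, -0.1659, 0.0529]
tool_rot: [3.141, 0.0, 1.757]
ft_force: [-1.2, -0.5, 0.7]
opening: 0.387
grip_force: 0.0
time: 27.0
ee_pos: [0.5787, -0.328, 0.212]
tool_rot: [-3.141, 0.002, 1.752]
ft_force: [0.2, -0.5, -0.6]
opening: 0.385
grip_force: 0.0
```

View pics/t8.png

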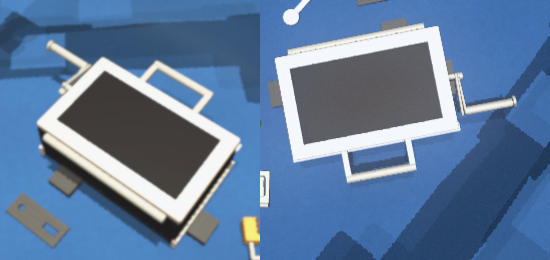

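The lid is shut, with the handle at about (247,298)–(314,289) and the knee bar end at (415,222) in the full top image. Both match the start, and the hand is clear.

```bash
python3 -m inch '[[[0,0,0],0,0.036],[[0,0,0],0,0.036],[[0,0,0],0,0.036]]' && python3 -c "
from station import robot
print(robot.hand_in())"
```

```text
time: 27.4
ee_pos: [0.5791, -0.3217, 0.213]
tool_rot: [3.141, 0.0, 1.759]
ft_force: [-0.0, 0.8, 0.5]
opening: 0.383
grip_force: 0.0
the job is handed in; nothing more can be done
None
```

The lid was raised to the stop, stood on the locked stay alone, then was released by the knee bar and eased shut; I handed the job in at 27.4 s with the hand clear, and the hand-in returned no verdict.

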